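# Lock the quarter-turn fastener of the access panel

## Task

The panel of the small white access box is held by a steel quarter-turn wing fastener, which is hanging in the ceramic ring. Put the fastener through the panel's keyhole, push it down gently against its spring and turn it a quarter clockwise (seen from above) until it drops into its locked detent, then let go and leave it locked and upright. Never bear on the fastener harder than about 2.5 kg (25 N), and leave the toiletries where they are.

Things in the scene. Friction and masses are not known exactly. Their poses are not given: they have to be found in the camera images.
- stud: the steel quarter-turn fastener, 90 g, z up. Origin: centre of the underside of its round flange (40 mm across, 4 mm thick). A 11 mm shank hangs down to 27 mm under the origin. Wing above and pin below both lie along x; half a turn looks and works the same. Starts upright, its flange resting on the holder, any yaw.
- wing (a point): middle of the fastener's wing, 19 mm above its origin: a flat plate to pinch, 36 mm along x, 12 mm thick in y, from 4 to 34 mm above the origin, standing on the flange
- pin (a point): middle of the fastener's round cross pin, 18 mm under its origin: 7 mm thick, 30 mm long along x, through the shank
- holder: the heavy fixed white ceramic ring that the fastener hangs in: outside 58 mm, inside 36 mm, 32 mm tall; origin under its centre
- hatch: the fixed white access box, 170 mm (x) by 150 mm (y), walls 60 mm tall; origin under its centre, z up. Its top is a white panel with the keyhole in the middle. The panel rests level on adjustable feet: its face is anywhere from 60 to 74 mm above the origin. That height is not reported, so depth must be found by feel. The panel gives way only above 100 N.
- keyhole (a point): centre of the keyhole, 60 mm above the box's origin: the lowest height of the panel face; the real face is 0 to 14 mm higher. Axes as the box's. A slot 34 mm along x by 11 mm along y with a 16 mm square middle. The pin goes in along x, either way round. If misaligned, the pin lands on the face, the flange then about 21.5 mm above it.
- plunger (a point): on the keyhole's axis, 18.5 mm under the lowest face: flat spring plunger. The shank's foot meets it when the flange is 8.5 mm above the real face; the push grows from 3 N by 1.15 N per mm. With the flange under 2 mm from the face (from about 10 N) the pin is clear beneath and can turn; at 0 mm (about 12.5 N) the flange lies hard on the panel.
- detent (a point): on the keyhole's axis, 12.5 mm under the lowest face: the detent, a groove along the keyhole's y in the underside. Reached by turning 90 degrees clockwise seen from above; stops block the other way and past about 98 degrees. There the spring lifts the fastener until its flange stands 5.5 mm above the real face.
- dispenser: bystander: white plastic push soap dispenser, 66 mm across, 170 mm tall; origin under its centre
- ring_cone: bystander: white ceramic ring cone, 56 mm foot, 76 mm tall; origin under its centre
- bell: bystander: thimble-sized steel bell, 22 mm across, 27 mm tall; origin under its centre
- coaster: bystander: round cork coaster, 94 mm across, 6 mm thick; origin under its centre
- phone_case: bystander: blue silicone phone case lying open side up, 150 x 75 x 11 mm, long along its x; origin under its centre
- hair_brush: bystander: oak hair brush lying bristles down, 205 x 56 x 27 mm; handle along its -x; origin under where handle and head meet

How it is judged (in metres and radians):
On the way:
1. the fastener's pin is in the keyhole slot, upright and lined up with it (z of stud in the frame of keyhole below 0.0205 m and horizontal distance between stud and keyhole below 0.006 m and angle between the x axis of stud and the x axis of keyhole, either way round below 0.25 rad and angle between stud's own z axis and vertical below 0.2 rad), for 0.1 s.
At the end, for the whole second after the job is handed in: The fastener sits in the keyhole (within 5 mm of its centre, flange underside 3 to 20.5 mm above the lowest panel height), turned a quarter so that its wing lies along the keyhole's y within 0.12 rad, upright within 0.12 rad, at rest and released (z of stud in the frame of keyhole between 0.003 and 0.0205 m and horizontal distance between stud and keyhole below 0.005 m and angle between the x axis of stud and the y axis of keyhole, either way round below 0.12 rad and angle between stud's own z axis and vertical below 0.12 rad and linear speed of stud below 0.02 m/s and angular speed of stud below 0.2 rad/s); the robot touches nothing.
It fails at once if the fastener bears on the access box or panel with more than 25 N (contact force between stud and hatch above 25 N).
It fails at once if the gripper pushes on the access box or panel with more than 25 N (contact force between the fingers and hatch above 25 N).
It fails at once if a toiletry is moved more than 30 mm (distance of any of dispenser, ring_cone, bell, coaster, phone_case, hair_brush from where it was at the start of the episode above 0.03 m).
It also fails if it takes over 72 s, if anything falls off the work surface, if the arm or the gripper's body presses on something with over 40 N, if the wrist force passes 120 N, or if a joint passes its speed limit or range.

## Robot

A 6-joint arm with a two-finger parallel gripper is mounted at the origin on the work surface. World frame = base frame: x ahead of the robot, y to its left, z up, the work surface at z = 0. Lengths are in m, angles in degrees, forces in N, time in s.
With the tool pointing down it reaches from about 0.4 to 0.825 m from the base axis. Payload 7 kg.
Tool frame: the origin (TCP) lies on the centre line of the jaws, within the pads' length; the fingertips stand r.tip_reach ahead of it and the grasp point (between the pads) is the TCP (r.tip_reach is the distance from the TCP to the fingertips, in m); z points along the fingers, y is the line along which they close (so a half turn about z gives the same grasp; the last joint's range is limited). The gripper opens to 88 mm and grips with 3 to 60 N. Pads are 19 mm wide; open, the fingers measure 130 mm over their backs; the gripper's body (78 mm by 193 mm) begins 47 mm behind the grasp point.
Start: joints at [81.366, 20.546, 0.682, 0, -70.136, -16.507], TCP at [0.287, 0.611, 0.246] pointing down, gripper open.
Joint ranges: [-176.03, 176.03], [-82.01, 121.73], [-58.28, 71.71], [-173.87, 95.51], [-174.79, -0.11], [-173.66, 173.66]. Speed limits (degrees/s): [136.94, 136.94, 172.46, 180, 180, 180].

## Interface

Orientations are given as [roll, pitch, yaw] about the fixed x, y, z axes, in that order (R = Rz(yaw) Ry(pitch) Rx(roll)).
In Python, from plant import sensors, cams, r gives the robot as it stands.
- The arm moves only by the tool drive_tool, never from a script. Its argument "rows" is a list of rows, each an object of numbers: "fingers": the gripper's target within -1 to 1 (fully open at 1, half-way at 0, shut at -1); "x", "y", "z": the shift along the tool's x, y, z in m; "spin": the turn about the tool's z in rad. A call has 1 to 10 rows; each row is the pose to reach, as a shift and turn from the pose commanded when the call began, along the tool's axes at that moment; what a row does not reach only later rows make up. A row lasts 1/8 s, in which the tool goes at most 62.5 mm and 10.7 degrees, less where a joint would pass 70% of its speed; a pose out of reach is approached as far as the arm can. A call with a gripper value outside its range is refused whole. The fingers move at their own pace and stop on an object; "newtons" is the grip in N (left out, the last holds). Time passes only in rows, so rows that repeat a pose let the fingers close. It gives the time, the measured TCP pose, the force, the opening and the grip force at its end, in the units of the state.
- sensors.get_state(): the state, without advancing time (a new reading comes with each control period).
- cams.capture(name): name is "side" or "top" or "wrist"; returns a dict with "pixels" (420x560x3 uint8, red, green, blue), "intrinsics" (3x3 intrinsics, pixels), "eye" and "orientation" of the camera in the world; the wrist camera has in their place "T_tool_cam" (4x4, takes a point from camera to tool coordinates, whose origin is the TCP and whose axes are the flange's). Camera axes: x right, y up, looking along -z (the intrinsics and any distortion apply to the point x, -y, -z); pixel columns grow to the right and rows downward; lengths in m; the calibration is good to about 2 mm. A picture is of the moment at which its call begins: read the wrist's pose just before it. There is no depth.
- r.close_job(): hands the job in; it is judged then, once.
The state is a dict: "time_s": time; "joints": joint angles; "qd": joint speeds; "joint_torque": joint torques, N m; "tcp_pos": TCP position; "eef_rot": TCP orientation; "contact_force": force on the tool from outside, world axes, zero at the start; "moment": the same for the moment, N m; "gripper_width": finger opening in m; "gripper_force": force on a finger pad.
Only numpy, scipy, OpenCV 4.12 (cv2) and the standard library are available. Lean on these libraries where they do the work, as an engineer would, in place of code of your own. Each camera call takes 0.05 s, during which the arm holds its last target. There are 200 camera calls.

## Working session

There is one attempt and no reset: what is moved stays moved. The work goes in short steps, Python scripts to look and compute and a tool call to move; the robot and the scene stay as the last step left them, time stands still between calls to the robot, and variables do not carry over. Pictures are saved under pics/ and viewed, at most 10 in all, crops included, and the job is handed in when it is done.

Besides the shell and the picture viewer there is one more tool, called after ">>>" as name(argument=value, ...), one argument or row to a line, values as JSON. drive_tool: Moves the arm, as the interface text tells. Its arguments: {"type":"object","properties":{"rows":{"type":"array"},"newtons":{"type":"number"}},"required":["rows"]}

```bash
mkdir -p pics
cat > h.py <<'E'
import numpy as np, cv2
from plant import sensors, cams, r
from scipy.spatial.transform import Rotation as R
def cap(n,f=None):
    s=sensors.get_state(); c=cams.capture(n)
    if f: cv2.imwrite('pics/'+f,c['pixels'][:,:,::-1])
    if n=='wrist':
        T=np.eye(4); T[:3,:3]=R.from_euler('xyz',s['eef_rot'],degrees=True).as_matrix(); T[:3,3]=s['tcp_pos']
        M=T@np.array(c['T_tool_cam'])
    else:
        M=np.eye(4); o=np.array(c['orientation'],float)
        M[:3,:3]=o if o.shape==(3,3) else R.from_euler('xyz',o,degrees=True).as_matrix(); M[:3,3]=c['eye']
    return c,M
def ray(c,M,uv):
    k=[k for k in c if 'dist' in k]
    D=np.array(c[k[0]],float) if k else None
    p=cv2.undistortPoints(np.array([[uv]],float),np.array(c['intrinsics'],float),D)[0,0]
    d=M[:3,:3]@np.array([p[0],-p[1],-1]); return M[:3,3],d
def onz(c,M,uv,z):
    o,d=ray(c,M,uv); return o+d*(z-o[2])/d[2]
E
python3 - <<'E'
from h import *
print(sensors.get_state(), r.tip_reach)
for n in ['top','wrist','side']:
    c,M=cap(n,n+'0.png'); print({k:v for k,v in c.items() if k!='pixels'})
E
```

```text
{'time_s': 0.0, 'joints': array([ 8.13662908e+01,  2.05899080e+01,  6.35138386e-01, -2.07658559e-02,
       -7.01352236e+01, -1.65065259e+01]), 'qd': array([-0.07195405, -0.07196126, -0.15194309, -0.0478069 , -0.05425975,
        0.03358737]), 'joint_torque': array([ 1.64664812e-03, -5.82724357e+01,  2.93044013e+01,  6.99646980e+00,
        6.95226394e-03, -1.65991491e-04]), 'tcp_pos': array([0.28659339, 0.61064476, 0.24464823]), 'eef_rot': array([ 1.79908169e+02, -6.85490494e-03, -2.51473013e+01]), 'contact_force': array([-0.25788579, -1.05358518,  0.79734191]), 'moment': array([-0.02553333, -0.02547094, -0.00394335]), 'gripper_force': 0.0, 'gripper_width': 0.08775522134637069} 0.019
{'intrinsics': array([[537.02683501,   0.        , 275.32172605],
       [  0.        , 537.02683501, 201.79747623],
       [  0.        ,   0.        ,   1.        ]]), 'eye': array([0.37091825, 0.11988795, 1.22722448]), 'orientation': array([ 1.21091079e+01, -4.35283078e-02, -9.23720930e+01])}
{'intrinsics': array([[355.6007882 ,   0.        , 281.16398369],
       [  0.        , 355.6007882 , 207.69317309],
       [  0.        ,   0.        ,   1.        ]]), 'T_tool_cam': array([[ 1.48173134e-03,  9.54085921e-01,  2.99529397e-01,
         8.18733232e-02],
       [ 9.99998450e-01, -1.12893686e-03, -1.35087335e-03,
        -2.13936077e-04],
       [-9.50699464e-04,  2.99530934e-01, -9.54086115e-01,
        -1.39134253e-01],
       [ 0.00000000e+00,  0.00000000e+00,  0.00000000e+00,
         1.00000000e+00]])}
{'intrinsics': array([[527.1938448 ,   0.        , 279.22063611],
       [  0.        , 527.1938448 , 207.44671888],
       [  0.        ,   0.        ,   1.        ]]), 'eye': array([0.56576173, 0.88831135, 0.89043031]), 'orientation': array([  43.36208651,   -0.72728672, -177.4799198 ])}
```

View pics/top0.png

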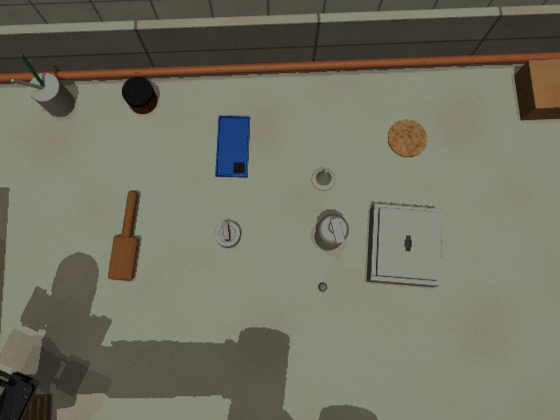

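View pics/side0.png

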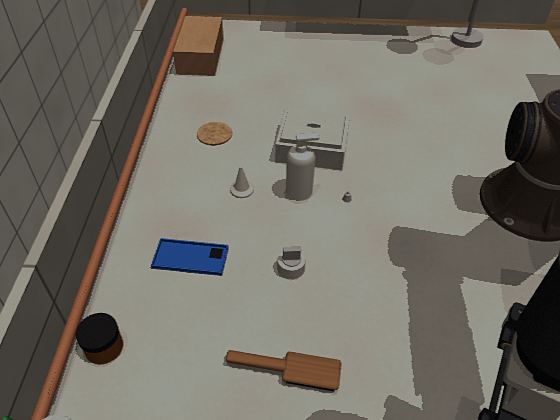

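Run:
```python
from h import *
c,M=cap('top')
print('stud',onz(c,M,(226.5,231),.066),'ring',onz(c,M,(227.5,233.5),.032))
print('key',onz(c,M,(408,243),.067),'disp',onz(c,M,(333,233),.1))
s=sensors.get_state();Rt=R.from_euler('xyz',s['eef_rot'],degrees=True).as_matrix()
tgt=onz(c,M,(227.5,233),.05); tgt[2]=.2
print(Rt.T@(tgt-[.08*Rt[0,0],.08*Rt[1,0],0]-s['tcp_pos']), Rt.T@(tgt-s['tcp_pos']))
```

```text
stud [0.55897629 0.21802439 0.066     ] ring [0.55870943 0.21877907 0.032     ]
key [ 0.51615452 -0.17573399  0.067     ] disp [ 0.53986352 -0.01038045  0.1       ]
[0.33193099 0.24137157 0.04525589] [0.41193099 0.24137156 0.04526445]
```

>>> drive_tool(
  rows=[
    {"x":0.41,"y":0.24,"z":0.02,"spin":-0.44,"fingers":1},
    {"x":0.41,"y":0.24,"z":0.02,"spin":-0.44,"fingers":1},
    {"x":0.41,"y":0.24,"z":0.02,"spin":-0.44,"fingers":1},
    {"x":0.41,"y":0.24,"z":0.02,"spin":-0.44,"fingers":1},
    {"x":0.41,"y":0.24,"z":0.02,"spin":-0.44,"fingers":1},
    {"x":0.41,"y":0.24,"z":0.02,"spin":-0.44,"fingers":1},
    {"x":0.41,"y":0.24,"z":0.02,"spin":-0.44,"fingers":1},
    {"x":0.41,"y":0.24,"z":0.02,"spin":-0.44,"fingers":1},
    {"x":0.41,"y":0.24,"z":0.02,"spin":-0.44,"fingers":1},
    {"x":0.41,"y":0.24,"z":0.02,"spin":-0.44,"fingers":0.2},
  ],
)

```text
time_s: 1.45
tcp_pos: [0.5559, 0.2196, 0.2254]
eef_rot: [180.0, 0.0, 0.0]
contact_force: [0.2, -0.3, 0.4]
gripper_width: 0.0826
gripper_force: 0.0
```

Run:
```python
from h import *
c,M=cap('wrist','w1.png')
s=sensors.get_state();print(s['tcp_pos'],s['eef_rot'],s['joints'],s['gripper_width'])
```

```text
[0.5556938  0.22005354 0.22555186] [-1.79994205e+02  3.83245569e-03  8.82081121e-02] [ 4.03169586e+01  1.41155388e+01 -1.11156082e+01 -7.62727226e-03
 -6.47680364e+01  4.97745006e+01] 0.07859525049058566
```

View pics/w1.png

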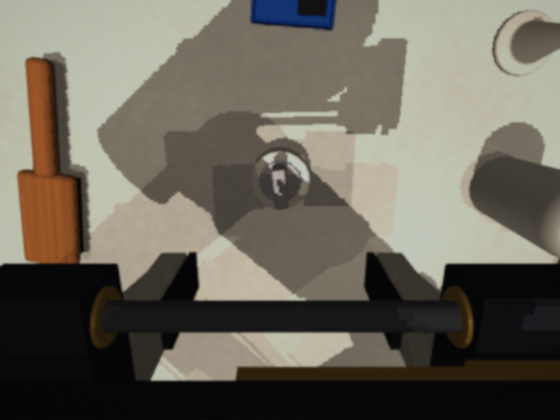

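>>> drive_tool(
  rows=[
    {"z":0.06,"fingers":0.2},
    {"z":0.09,"fingers":0.2},
    {"z":0.09,"fingers":0.2},
  ],
)

```text
invalid input
```

Run:
```python
from h import *
c,M=cap('wrist'); s=sensors.get_state();print(s['tcp_pos'],s['eef_rot'],s['gripper_width'])
p=c['pixels'][:,:,::-1]
cv2.imwrite('pics/w2.png',cv2.resize(p[120:300,160:400],None,fx=3.3,fy=3.3,interpolation=cv2.INTER_CUBIC))
```

```text
[0.55559288 0.22036946 0.22560767] [-1.79991459e+02 -2.32460101e-03  1.28191030e-01] 0.07496247374868258
```

View pics/w2.png

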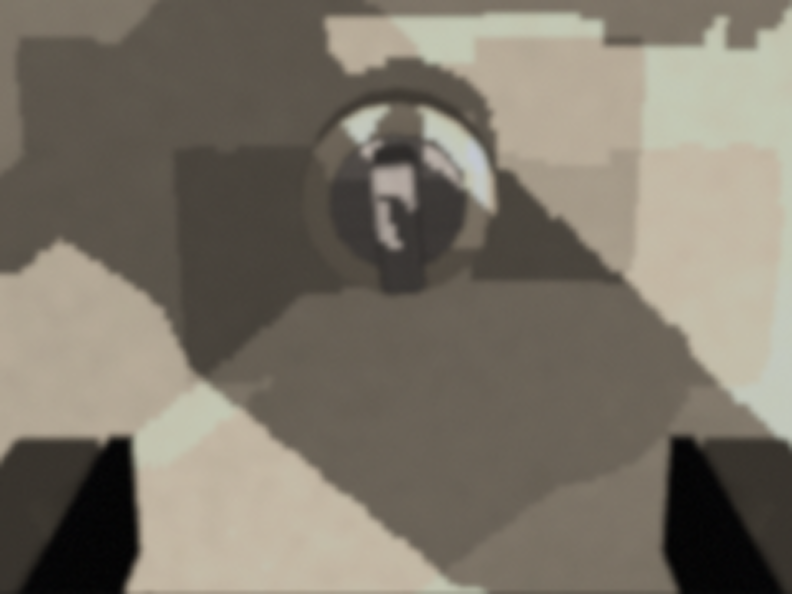

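>>> drive_tool(
  rows=[
    {"x":0,"y":0,"z":0.06,"spin":-0.08,"fingers":0.2},
    {"x":0,"y":0,"z":0.09,"spin":-0.08,"fingers":0.2},
    {"x":0,"y":0,"z":0.09,"spin":-0.08,"fingers":0.2},
  ],
)

```text
time_s: 1.92
tcp_pos: [0.5542, 0.2196, 0.1335]
eef_rot: [179.9, 0.2, 4.7]
contact_force: [-0.2, -0.6, 0.3]
gripper_width: 0.0531
gripper_force: 0.0
```

Run:
```python
from h import *
c,M=cap('wrist'); s=sensors.get_state();print(s['tcp_pos'],s['eef_rot'],s['gripper_width'])
np.savez('w3.npz',p=c['pixels'],K=c['intrinsics'],M=M)
p=c['pixels'][:,:,::-1]
cv2.imwrite('pics/w3.png',cv2.resize(p[120:300,160:400],None,fx=3.3,fy=3.3,interpolation=cv2.INTER_CUBIC))
```

```text
[0.55556292 0.22026154 0.13550609] [1.79935446e+02 5.38539939e-02 4.74472906e+00] 0.05299468830958383
```

View pics/w3.png

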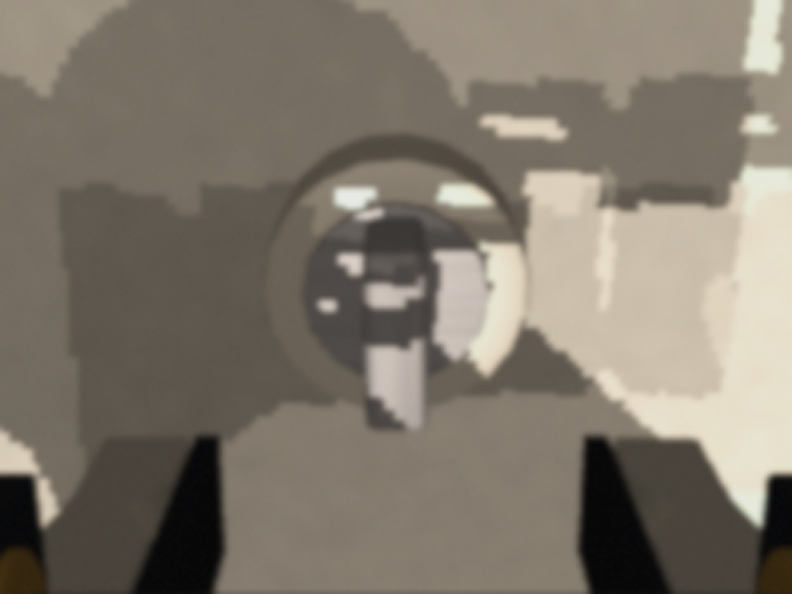

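Run:
```python
from h import *
d=np.load('w3.npz');c={'intrinsics':d['K']};M=d['M']
Rz=R.from_euler('z',4.74,degrees=True).as_matrix()
e=onz(c,M,(160+395.5/3.3,120+430/3.3),.066); print('wing end',e,'centre',e+Rz@[.018,0,0])
print('wing w',onz(c,M,(160+366/3.3,250),.066)-onz(c,M,(160+425/3.3,250),.066))
print('flange',onz(c,M,(160+396.5/3.3,120+290/3.3),.036),'ring',onz(c,M,(160+396.5/3.3,120+287/3.3),.032))
```

```text
wing end [0.54262405 0.21902986 0.066     ] centre [0.56056249 0.22051727 0.066     ]
wing w [-0.00092961  0.01127679  0.        ]
flange [0.56118433 0.22034943 0.036     ] ring [0.56058456 0.22029483 0.032     ]
```

>>> drive_tool(
  rows=[
    {"x":0.005,"y":0,"z":0.05,"spin":0,"fingers":0},
    {"x":0.005,"y":0,"z":0.07,"spin":0,"fingers":-0.2},
    {"x":0.005,"y":0,"z":0.076,"spin":0,"fingers":-0.2},
    {"x":0.005,"y":0,"z":0.076,"spin":0,"fingers":-0.2},
  ],
)

```text
time_s: 2.48
tcp_pos: [0.5618, 0.2208, 0.0611]
eef_rot: [-179.9, -0.1, 4.7]
contact_force: [0.4, -0.4, 0.6]
gripper_width: 0.0351
gripper_force: 0.0
```

>>> drive_tool(
  rows=[
    {"x":0,"y":0,"z":0,"spin":0,"fingers":-1},
    {"x":0,"y":0,"z":0,"spin":0,"fingers":-1},
    {"x":0,"y":0,"z":0,"spin":0,"fingers":-1},
    {"x":0,"y":0,"z":0,"spin":0,"fingers":-1},
    {"x":0,"y":0,"z":0,"spin":0,"fingers":-1},
    {"x":0,"y":0,"z":0,"spin":0,"fingers":-1},
    {"x":0,"y":0,"z":0,"spin":0,"fingers":-1},
    {"x":0,"y":0,"z":0,"spin":0,"fingers":-1},
  ],
  newtons=40,
)

```text
time_s: 3.48
tcp_pos: [0.5613, 0.2202, 0.0602]
eef_rot: [-180.0, -0.0, 4.7]
contact_force: [-1.6, -0.5, 6.6]
gripper_width: 0.0118
gripper_force: 40.0
```

>>> drive_tool(
  rows=[
    {"x":0,"y":0,"z":-0.02,"spin":0,"fingers":-1},
    {"x":0,"y":0,"z":-0.06,"spin":0,"fingers":-1},
    {"x":0,"y":0,"z":-0.12,"spin":0,"fingers":-1},
    {"x":0,"y":0,"z":-0.18,"spin":0,"fingers":-1},
    {"x":0,"y":0,"z":-0.21,"spin":0,"fingers":-1},
    {"x":0,"y":0,"z":-0.21,"spin":0,"fingers":-1},
  ],
)

```text
time_s: 4.22
tcp_pos: [0.5618, 0.2205, 0.2724]
eef_rot: [-179.8, -0.2, 4.7]
contact_force: [0.1, -0.6, -1.5]
gripper_width: 0.0118
gripper_force: 40.0
```

>>> drive_tool(
  rows=[
    {"x":-0.143,"y":0.386,"z":0,"spin":0.09,"fingers":-1},
    {"x":-0.143,"y":0.386,"z":0,"spin":0.09,"fingers":-1},
    {"x":-0.143,"y":0.386,"z":0,"spin":0.09,"fingers":-1},
    {"x":-0.143,"y":0.386,"z":0,"spin":0.09,"fingers":-1},
    {"x":-0.143,"y":0.386,"z":0,"spin":0.09,"fingers":-1},
    {"x":-0.143,"y":0.386,"z":0,"spin":0.09,"fingers":-1},
    {"x":-0.143,"y":0.386,"z":0,"spin":0.09,"fingers":-1},
    {"x":-0.143,"y":0.386,"z":0,"spin":0.09,"fingers":-1},
    {"x":-0.143,"y":0.386,"z":0,"spin":0.09,"fingers":-1},
  ],
)

```text
time_s: 5.35
tcp_pos: [0.4493, -0.1763, 0.2685]
eef_rot: [-180.0, 0.1, -0.6]
contact_force: [0.3, -0.2, -0.6]
gripper_width: 0.0117
gripper_force: 40.0
```

>>> drive_tool(
  rows=[
    {"x":0,"y":0,"z":0.05,"spin":0,"fingers":-1},
    {"x":0,"y":0,"z":0.08,"spin":0,"fingers":-1},
    {"x":0,"y":0,"z":0.08,"spin":0,"fingers":-1},
    {"x":0,"y":0,"z":0.08,"spin":0,"fingers":-1},
  ],
)

```text
time_s: 5.85
tcp_pos: [0.4507, -0.1759, 0.1906]
eef_rot: [180.0, -0.1, -0.4]
contact_force: [-0.3, 0.9, -1.1]
gripper_width: 0.012
gripper_force: 40.0
```

Run:
```python
from h import *
c,M=cap('wrist'); s=sensors.get_state();print(s['tcp_pos'],s['eef_rot'],s['gripper_width'],s['contact_force'])
np.savez('w4.npz',p=c['pixels'],K=c['intrinsics'],M=M)
cv2.imwrite('pics/w4.png',c['pixels'][:,:,::-1])
```

```text
[ 0.45094641 -0.17598553  0.19099449] [ 1.79978765e+02 -1.21418777e-01 -4.35205721e-01] 0.011908738415928904 [-0.63488582 -0.03471266 -0.75282568]
```

View pics/w4.png

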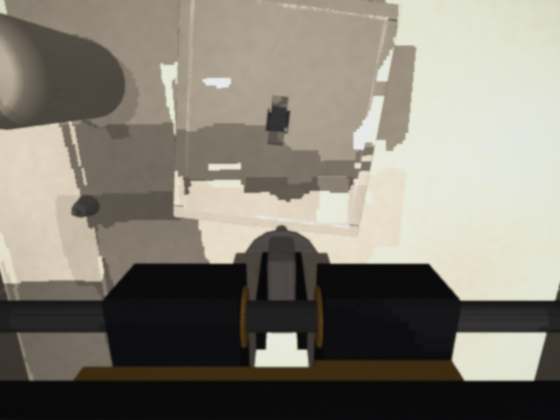

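Run:
```python
from h import *
d=np.load('w4.npz');c={'intrinsics':d['K']};M=d['M'];p=d['p']
def P(uv,z=.067): return onz(c,M,uv,z)
a=P((178,214));b=P((357,234)); v=a-b; print('edge',v,np.degrees(np.arctan2(-v[0],v[1])),np.linalg.norm(v))
g=cv2.cvtColor(p,cv2.COLOR_RGB2GRAY)
print(g[90:152,260:298:1][::2,::2])
np.set_printoptions(suppress=True)
for t in (60,75,85):
    m=(g[88:152,262:296]<t).astype(np.uint8)
    n,l,st,ce=cv2.connectedComponentsWithStats(m); k=1+np.argmax(st[1:,4])
    pts=np.argwhere(l==k)[:,::-1]+[262,88]
    W=np.array([P(q)[:2] for q in pts]); rc=cv2.minAreaRect((W*1000).astype(np.float32))
    mu=W.mean(0); w,V=np.linalg.eigh(np.cov((W-mu).T)); print(t,len(W),mu,rc,np.degrees(np.arctan2(V[1,1],V[0,1])))
cv2.imwrite('pics/w4c.png',cv2.resize(p[80:160,235:325,::-1],None,fx=7,fy=7,interpolation=cv2.INTER_CUBIC))
```

```text
edge [0.01762456 0.14036076 0.        ] -7.156953706911531 0.14146295464139727
[[162 163 163 164 163 162 162 162 163 163 164 163 163 162 162 163 164 164
  165]
 [162 163 163 164 163 162 162 162 164 165 164 163 162 161 162 162 163 164
  164]
 [162 162 163 163 162 162 156 154 158 161 162 161 161 161 161 162 162 163
  164]
 [163 163 163 162 162 161 141 126 132 136 135 127 130 135 150 160 162 163
  164]
 [162 163 163 162 162 158 136 124 124 124 120  97  91  95 132 160 162 163
  164]
 [163 162 163 163 162 158 128 122 124 120 113  94  88  95 138 162 164 165
  165]
 [162 162 163 162 162 155 112 113 115 105  90  88  88  96 144 162 164 165
  166]
 [162 161 162 162 162 154 100  91  91  88  89  98 101 108 151 163 165 165
  165]
 [162 162 162 162 160 148  82  66  68  75  86  96  98 112 153 163 164 165
  165]
 [162 161 162 158 133 131  71  51  54  55  56  59  58  97 152 161 164 164
  164]
 [162 162 162 150 107 117  67  51  52  53  53  53  53  76 113 144 162 163
  162]
 [162 162 162 144  80  74  56  51  51  51  52  52  53  50  56 125 161 163
  163]
 [161 162 160 136  59  46  51  51  51  51  51  52
[... 1247 characters left out ...]
 [118 120 121 122 120 120 119 118 117 115 111 114 121 124 137 152 158 159
  160]
 [117 118 121 122 121 122 121 121 123 122 121 122 121 118 120 127 152 158
  159]
 [117 118 121 122 122 121 121 121 121 121 121 122 121 117 119 121 132 134
  135]]
60 412 [ 0.51688686 -0.17391258] ((517.0018310546875, -174.08387756347656), (14.306809425354004, 16.3436222076416), 83.67064666748047) 149.02297272817745
75 469 [ 0.51680796 -0.17382145] ((516.848388671875, -174.05462646484375), (14.835662841796875, 17.814279556274414), 80.0088119506836) 154.152241137571
85 503 [ 0.51684861 -0.17379002] ((516.8516845703125, -174.08349609375), (15.2273530960083, 19.410608291625977), 80.62925720214844) 157.36411500453224
```

View pics/w4c.png

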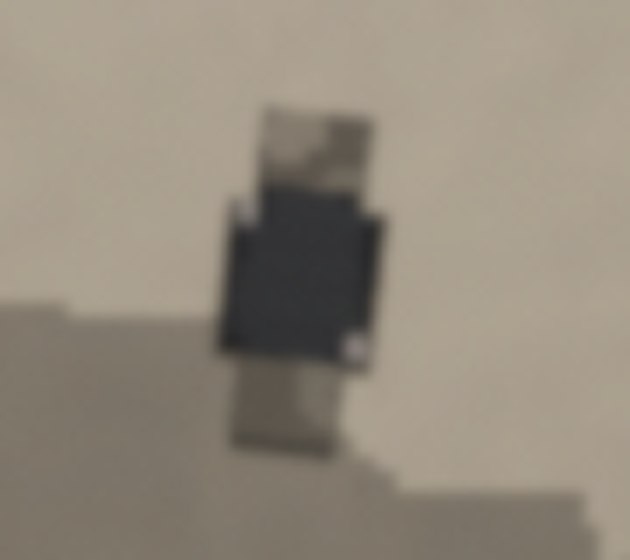

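Run:
```python
from h import *
d=np.load('w4.npz');c={'intrinsics':d['K']};M=d['M']
q=np.array([(263,108),(373,120),(230,443),(336,457)])
for z in (.060,.067,.074):
    w=np.array([onz(c,M,((a+.5)/7-.5+235,(b+.5)/7-.5+80),z) for a,b in q]); v=(w[0]+w[1]-w[2]-w[3])/2
    u=w[0]-w[1]+w[2]-w[3]
    print(z,w.mean(0),np.degrees(np.arctan2(v[1],v[0])),np.degrees(np.arctan2(-u[0],u[1])),np.linalg.norm(v),np.linalg.norm(u)/2)
```

```text
0.06 [ 0.51559254 -0.17393665  0.06      ] -6.622280106217821 -7.0506918329699015 0.03467764987189166 0.011460659188546508
0.067 [ 0.51603226 -0.173998    0.067     ] -6.622280106217786 -7.050691832969921 0.03377799022590968 0.011163329564815428
0.074 [ 0.51647198 -0.17405936  0.074     ] -6.6222801062178025 -7.050691832969805 0.03287833057992767 0.010865999941084331
```

>>> drive_tool(
  rows=[
    {"x":0.0658,"y":-0.0025,"z":0,"spin":0.111,"fingers":-1},
    {"x":0.0658,"y":-0.0025,"z":0.02,"spin":0.111,"fingers":-1},
    {"x":0.0658,"y":-0.0025,"z":0.05,"spin":0.111,"fingers":-1},
    {"x":0.0658,"y":-0.0025,"z":0.05,"spin":0.111,"fingers":-1},
    {"x":0.0658,"y":-0.0025,"z":0.05,"spin":0.111,"fingers":-1},
    {"x":0.0658,"y":-0.0025,"z":0.05,"spin":0.111,"fingers":-1},
  ],
)

```text
time_s: 6.65
tcp_pos: [0.5165, -0.1745, 0.1414]
eef_rot: [-180.0, -0.2, -6.8]
contact_force: [0.3, -0.4, -1.3]
gripper_width: 0.0119
gripper_force: 40.0
```

Run:
```python
from h import *
s=sensors.get_state();print(s['tcp_pos'],s['eef_rot'],s['contact_force'],s['joints'])
c,M=cap('wrist'); p=c['pixels'][:,:,::-1]
np.savez('w5.npz',p=c['pixels'],K=c['intrinsics'],M=M)
cv2.imwrite('pics/w5.png',cv2.resize(p[130:300,180:380],None,fx=3.5,fy=3.5,interpolation=cv2.INTER_CUBIC))
```

```text
[ 0.51652404 -0.17448697  0.14136308] [-1.79991384e+02 -1.67234675e-01 -6.84886283e+00] [ 0.31325544 -0.41510598 -1.31242938] [ 1.94381886e+00  1.36579878e+01 -2.39700363e+01  2.15749436e-02
 -5.22053915e+01  8.11941338e+01]
```

View pics/w5.png

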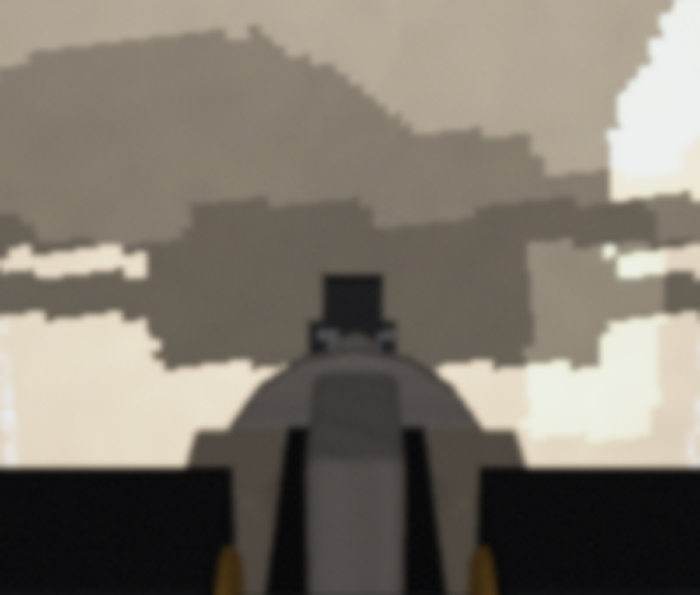

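Run:
```python
from h import *
d=np.load('w5.npz');c={'intrinsics':d['K']};M=d['M']
t=np.array([0.516524,-0.174487]);Rz=R.from_euler('z',-6.85,degrees=True).as_matrix()[:2,:2]
f=lambda x,y,z:Rz.T@(onz(c,M,(180+(x+.5)/3.5-.5,130+(y+.5)/3.5-.5),z)[:2]-t)
for z in(.06,.067,.074):print('slot end-17',f(353,275,z)-[.017,0])
print('flange-20',f(356,352,.1414-.0282+.004)-[.02,0],f(356,352,.1414-.0282)-[.02,0])
print('wing end-18',f(357,373,.1414-.0282+.034)-[.018,0], 'y', f(355.5,500,.147))
```

```text
slot end-17 [-0.00450617  0.00022385]
slot end-17 [-0.00231701  0.00022096]
slot end-17 [-0.00012785  0.00021806]
flange-20 [-0.00094216 -0.00023169] [-0.0024701 -0.0002406]
wing end-18 [ 0.00993211 -0.00028443] y [ 0.01157852 -0.00013708]
```

>>> drive_tool(
  rows=[
    {"x":0.0004,"y":0,"z":0.01,"spin":0,"fingers":-1},
    {"x":0.0004,"y":0,"z":0.016,"spin":0,"fingers":-1},
    {"x":0.0004,"y":0,"z":0.017,"spin":0,"fingers":-1},
    {"x":0.0004,"y":0,"z":0.018,"spin":0,"fingers":-1},
    {"x":0.0004,"y":0,"z":0.018,"spin":0,"fingers":-1},
    {"x":0.0004,"y":0,"z":0.018,"spin":0,"fingers":-1},
  ],
)

```text
time_s: 7.45
tcp_pos: [0.5161, -0.1745, 0.1217]
eef_rot: [180.0, -0.0, -6.9]
contact_force: [-0.6, 0.4, -1.1]
gripper_width: 0.0117
gripper_force: 40.0
```

>>> drive_tool(
  rows=[
    {"x":0,"y":0,"z":0.001,"spin":0,"fingers":-1},
    {"x":0,"y":0,"z":0.002,"spin":0,"fingers":-1},
    {"x":0,"y":0,"z":0.003,"spin":0,"fingers":-1},
    {"x":0,"y":0,"z":0.003,"spin":0,"fingers":-1},
  ],
)

```text
time_s: 7.95
tcp_pos: [0.5159, -0.1745, 0.1185]
eef_rot: [180.0, 0.0, -6.9]
contact_force: [1.0, 0.5, -0.8]
gripper_width: 0.0119
gripper_force: 40.0
```

>>> drive_tool(
  rows=[
    {"x":0,"y":0,"z":0.001,"spin":0,"fingers":-1},
    {"x":0,"y":0,"z":0.002,"spin":0,"fingers":-1},
    {"x":0,"y":0,"z":0.003,"spin":0,"fingers":-1},
    {"x":0,"y":0,"z":0.003,"spin":0,"fingers":-1},
  ],
)

```text
time_s: 8.45
tcp_pos: [0.5159, -0.1745, 0.1154]
eef_rot: [180.0, 0.0, -6.9]
contact_force: [0.7, -0.0, -1.0]
gripper_width: 0.0116
gripper_force: 40.0
```

>>> drive_tool(
  rows=[
    {"x":0,"y":0,"z":0.001,"spin":0,"fingers":-1},
    {"x":0,"y":0,"z":0.002,"spin":0,"fingers":-1},
    {"x":0,"y":0,"z":0.002,"spin":0,"fingers":-1},
  ],
)

```text
time_s: 8.82
tcp_pos: [0.5159, -0.1745, 0.1135]
eef_rot: [180.0, 0.0, -6.9]
contact_force: [0.1, 0.4, -0.4]
gripper_width: 0.012
gripper_force: 40.0
```

>>> drive_tool(
  rows=[
    {"x":0,"y":0,"z":0.001,"spin":0,"fingers":-1},
    {"x":0,"y":0,"z":0.002,"spin":0,"fingers":-1},
    {"x":0,"y":0,"z":0.002,"spin":0,"fingers":-1},
  ],
)

```text
time_s: 9.2
tcp_pos: [0.5159, -0.1745, 0.1115]
eef_rot: [-180.0, 0.0, -6.9]
contact_force: [0.5, 0.1, -1.5]
gripper_width: 0.0117
gripper_force: 40.0
```

>>> drive_tool(
  rows=[
    {"x":0,"y":0,"z":0.001,"spin":0,"fingers":-1},
    {"x":0,"y":0,"z":0.002,"spin":0,"fingers":-1},
    {"x":0,"y":0,"z":0.002,"spin":0,"fingers":-1},
  ],
)

```text
time_s: 9.57
tcp_pos: [0.5159, -0.1745, 0.1095]
eef_rot: [180.0, 0.0, -6.9]
contact_force: [-0.0, -0.5, -0.4]
gripper_width: 0.0115
gripper_force: 40.0
```

>>> drive_tool(
  rows=[
    {"x":0,"y":0,"z":0.001,"spin":0,"fingers":-1},
    {"x":0,"y":0,"z":0.002,"spin":0,"fingers":-1},
    {"x":0,"y":0,"z":0.002,"spin":0,"fingers":-1},
  ],
)

```text
time_s: 9.95
tcp_pos: [0.516, -0.1745, 0.1077]
eef_rot: [180.0, -0.0, -6.9]
contact_force: [-0.7, 1.7, 1.7]
gripper_width: 0.012
gripper_force: 40.0
```

>>> drive_tool(
  rows=[
    {"x":0,"y":0,"z":0.001,"spin":0,"fingers":-1},
    {"x":0,"y":0,"z":0.002,"spin":0,"fingers":-1},
    {"x":0,"y":0,"z":0.002,"spin":0,"fingers":-1},
  ],
)

```text
time_s: 10.32
tcp_pos: [0.5161, -0.1745, 0.1057]
eef_rot: [180.0, -0.0, -6.9]
contact_force: [-1.4, 0.6, 3.3]
gripper_width: 0.0119
gripper_force: 40.0
```

>>> drive_tool(
  rows=[
    {"x":0,"y":0,"z":0.001,"spin":0,"fingers":-1},
    {"x":0,"y":0,"z":0.002,"spin":0,"fingers":-1},
    {"x":0,"y":0,"z":0.002,"spin":0,"fingers":-1},
  ],
)

```text
time_s: 10.7
tcp_pos: [0.5161, -0.1745, 0.1038]
eef_rot: [180.0, -0.0, -6.9]
contact_force: [-0.2, 2.0, 6.5]
gripper_width: 0.0119
gripper_force: 40.0
```

>>> drive_tool(
  rows=[
    {"x":0,"y":0,"z":0.001,"spin":0,"fingers":-1},
    {"x":0,"y":0,"z":0.002,"spin":0,"fingers":-1},
    {"x":0,"y":0,"z":0.002,"spin":0,"fingers":-1},
  ],
)

```text
time_s: 11.08
tcp_pos: [0.5161, -0.1745, 0.102]
eef_rot: [180.0, -0.0, -6.8]
contact_force: [-2.5, 1.3, 8.5]
gripper_width: 0.0119
gripper_force: 40.0
```

>>> drive_tool(
  rows=[
    {"x":0,"y":0,"z":0.001,"spin":0,"fingers":-1},
    {"x":0,"y":0,"z":0.001,"spin":0,"fingers":-1},
    {"x":0,"y":0,"z":0.001,"spin":0,"fingers":-1},
  ],
)

```text
time_s: 11.45
tcp_pos: [0.5162, -0.1745, 0.1012]
eef_rot: [180.0, -0.0, -6.8]
contact_force: [-3.3, 2.1, 9.3]
gripper_width: 0.012
gripper_force: 40.0
```

>>> drive_tool(
  rows=[
    {"x":-0.0006,"y":-0.0003,"z":0,"spin":0,"fingers":-1},
    {"x":-0.0006,"y":-0.0003,"z":0.001,"spin":0,"fingers":-1},
    {"x":-0.0006,"y":-0.0003,"z":0.001,"spin":0,"fingers":-1},
  ],
)

```text
time_s: 11.82
tcp_pos: [0.516, -0.1744, 0.1004]
eef_rot: [180.0, -0.1, -6.8]
contact_force: [-1.9, -0.4, 10.2]
gripper_width: 0.0123
gripper_force: 40.0
```

>>> drive_tool(
  rows=[
    {"x":0,"y":0,"z":0.0005,"spin":0,"fingers":-1},
    {"x":0,"y":0,"z":0.0005,"spin":0,"fingers":-1},
    {"x":0,"y":0,"z":0.0005,"spin":0,"fingers":-1},
  ],
)

```text
time_s: 12.2
tcp_pos: [0.5161, -0.1744, 0.1]
eef_rot: [180.0, -0.1, -6.8]
contact_force: [-0.9, -0.2, 10.0]
gripper_width: 0.0119
gripper_force: 40.0
```

>>> drive_tool(
  rows=[
    {"x":0,"y":0,"z":0.0007,"spin":0,"fingers":-1},
    {"x":0,"y":0,"z":0.0007,"spin":0,"fingers":-1},
    {"x":0,"y":0,"z":0.0007,"spin":0.05,"fingers":-1},
    {"x":0,"y":0,"z":0.0007,"spin":0.1,"fingers":-1},
    {"x":0,"y":0,"z":0.0007,"spin":0.15,"fingers":-1},
    {"x":0,"y":0,"z":0.0007,"spin":0.2,"fingers":-1},
    {"x":0,"y":0,"z":0.0007,"spin":0.2,"fingers":-1},
  ],
)

```text
time_s: 13.08
tcp_pos: [0.5167, -0.1745, 0.0996]
eef_rot: [180.0, -0.2, -18.3]
contact_force: [-1.3, -0.6, 11.8]
gripper_width: 0.012
gripper_force: 40.0
```

Run:
```python
from h import *
s=sensors.get_state();print(s['tcp_pos'],s['eef_rot'],s['contact_force'],s['moment'],s['gripper_width'])
```

```text
[ 0.51669349 -0.17447522  0.09962785] [ 1.79999824e+02 -1.61458059e-01 -1.83161582e+01] [-1.30885155 -0.60436378 11.82694684] [-0.18481322  0.50865485  0.01882752] 0.011988319402620205
```

>>> drive_tool(
  rows=[
    {"x":0,"y":0,"z":0,"spin":0.08,"fingers":-1},
    {"x":0,"y":0,"z":0,"spin":0.16,"fingers":-1},
    {"x":0,"y":0,"z":0,"spin":0.24,"fingers":-1},
    {"x":0,"y":0,"z":0,"spin":0.32,"fingers":-1},
    {"x":0,"y":0,"z":0,"spin":0.4,"fingers":-1},
    {"x":0,"y":0,"z":0,"spin":0.48,"fingers":-1},
    {"x":0,"y":0,"z":0,"spin":0.56,"fingers":-1},
    {"x":0,"y":0,"z":0,"spin":0.56,"fingers":-1},
  ],
)

```text
time_s: 14.08
tcp_pos: [0.5171, -0.1745, 0.0998]
eef_rot: [-179.9, -0.2, -50.4]
contact_force: [-0.6, -0.7, 10.1]
gripper_width: 0.0115
gripper_force: 40.0
```

Run:
```python
from h import *
s=sensors.get_state();print(s['tcp_pos'],s['eef_rot'],s['contact_force'],s['moment'],s['gripper_width'])
```

```text
[ 0.51712275 -0.17445992  0.09978513] [-1.79877386e+02 -1.69330121e-01 -5.04240462e+01] [-0.60435582 -0.72121621 10.1043093 ] [-0.10680056  0.18483424  0.03174846] 0.01154191062186705
```

>>> drive_tool(
  rows=[
    {"x":0,"y":0,"z":0,"spin":0.1,"fingers":-1},
    {"x":0,"y":0,"z":0,"spin":0.2,"fingers":-1},
    {"x":0,"y":0,"z":0,"spin":0.3,"fingers":-1},
    {"x":0,"y":0,"z":0,"spin":0.4,"fingers":-1},
    {"x":0,"y":0,"z":0,"spin":0.5,"fingers":-1},
    {"x":0,"y":0,"z":0,"spin":0.6,"fingers":-1},
    {"x":0,"y":0,"z":0,"spin":0.7,"fingers":-1},
    {"x":0,"y":0,"z":0,"spin":0.8,"fingers":-1},
    {"x":0,"y":0,"z":0,"spin":0.81,"fingers":-1},
    {"x":0,"y":0,"z":0,"spin":0.81,"fingers":-1},
  ],
)

```text
time_s: 15.32
tcp_pos: [0.517, -0.1744, 0.0997]
eef_rot: [-179.8, -0.0, -96.8]
contact_force: [-0.3, -0.8, 10.3]
gripper_width: 0.0118
gripper_force: 40.0
```

Run:
```python
from h import *
s=sensors.get_state();print(s['tcp_pos'],s['eef_rot'],s['contact_force'],s['moment'],s['gripper_width'])
```

```text
[ 0.51703595 -0.17443934  0.09972447] [-1.79802736e+02 -2.66190124e-02 -9.67782049e+01] [-0.30255516 -0.77514454 10.2774782 ] [ 0.06837603  0.10328887 -0.00012403] 0.011825326724302117
```

>>> drive_tool(
  rows=[
    {"x":0,"y":0,"z":-0.001,"spin":0,"fingers":-1},
    {"x":0,"y":0,"z":-0.002,"spin":0,"fingers":-1},
    {"x":0,"y":0,"z":-0.003,"spin":0,"fingers":-1},
    {"x":0,"y":0,"z":-0.0037,"spin":0,"fingers":-1},
    {"x":0,"y":0,"z":-0.0037,"spin":0,"fingers":-1},
  ],
)

```text
time_s: 15.95
tcp_pos: [0.517, -0.1744, 0.1031]
eef_rot: [-179.8, -0.0, -96.8]
contact_force: [0.0, -1.2, 6.8]
gripper_width: 0.0116
gripper_force: 40.0
```

>>> drive_tool(
  rows=[
    {"x":0,"y":0,"z":-0.0005,"spin":0,"fingers":-1},
    {"x":0,"y":0,"z":-0.001,"spin":0,"fingers":-1},
    {"x":0,"y":0,"z":-0.001,"spin":0,"fingers":-1},
  ],
)

```text
time_s: 16.32
tcp_pos: [0.5169, -0.1744, 0.1039]
eef_rot: [-179.8, -0.0, -96.8]
contact_force: [0.3, -1.3, 6.2]
gripper_width: 0.012
gripper_force: 40.0
```

>>> drive_tool(
  rows=[
    {"x":0,"y":0,"z":0,"spin":0,"fingers":-0.5},
    {"x":0,"y":0,"z":0,"spin":0,"fingers":-0.3},
    {"x":0,"y":0,"z":0,"spin":0,"fingers":-0.2},
    {"x":0,"y":0,"z":0,"spin":0,"fingers":-0.2},
    {"x":0,"y":0,"z":0,"spin":0,"fingers":-0.2},
    {"x":0,"y":0,"z":-0.03,"spin":0,"fingers":-0.2},
    {"x":0,"y":0,"z":-0.08,"spin":0,"fingers":-0.2},
    {"x":0,"y":0,"z":-0.12,"spin":0,"fingers":-0.2},
    {"x":0,"y":0,"z":-0.12,"spin":0,"fingers":-0.2},
  ],
)

```text
time_s: 17.45
tcp_pos: [0.5172, -0.1743, 0.2267]
eef_rot: [-179.6, 0.0, -96.8]
contact_force: [-0.1, 0.4, -1.2]
gripper_width: 0.0349
gripper_force: 0.0
```

Run:
```python
from h import *
s=sensors.get_state();print(s['tcp_pos'],s['eef_rot'],s['contact_force'],s['gripper_width'])
c,M=cap('wrist'); p=c['pixels'][:,:,::-1]
np.savez('w6.npz',p=c['pixels'],K=c['intrinsics'],M=M)
cv2.imwrite('pics/w6.png',cv2.resize(p[110:270,180:380],None,fx=3.5,fy=3.5,interpolation=cv2.INTER_CUBIC))
```

```text
[ 0.51722439 -0.1743448   0.22667695] [-1.79618811e+02  1.22827633e-02 -9.67975637e+01] [-0.13992584  0.37738109 -1.18441469] 0.03490835586249655
```

View pics/w6.png

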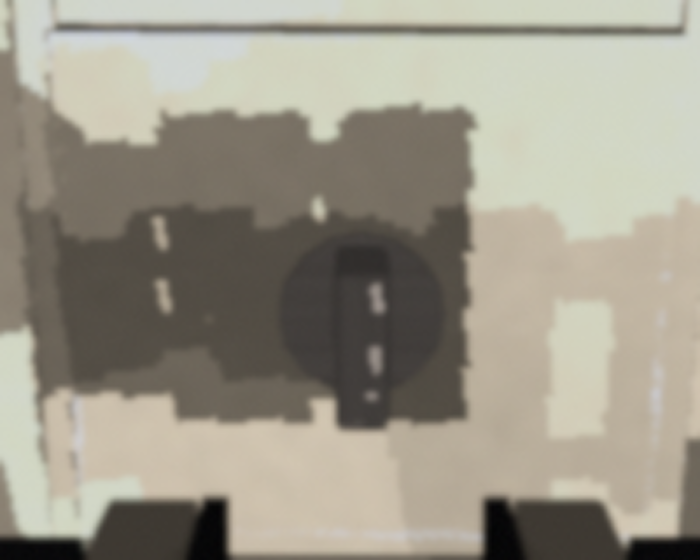

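The fastener stands upright with its wing straight up and down in the image (columns 336–388, rows 245–428). The wing is square to the panel's edge line and centred on the flange at column 362, and the gripper is well clear.

```bash
python3 -c "
from plant import r
print(r.close_job())"
```

```text
the job is handed in; nothing more can be done
None
```

The fastener went through the keyhole, was pushed down and turned a quarter clockwise, then let go upright and apparently locked in its detent. The highest force I read was about 13 N, the toiletries were not touched as far as I saw, and the job was handed in at about 17.5 s; the hand-in call returned no verdict.

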